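# Latch the sample transport case

## Task

The sample transport case on the bench is shut but not fastened. Hook the loop of its draw latch over the keeper on the front half, so that the bar drops into the slot and bears back under the nose, then press the lever down over centre until it lies flat and holds the case closed by itself; feel your way gently: with the loop in hand never push it on the keeper with more than 25 N nor drag the front half more than 1.5 mm with it, and never press the lever with more than 30 N. Leave the jar and the stack of well plates beside the case where they stand, and let go of the latch when it is closed.

Things in the scene. Friction and masses are not known exactly. Their poses are not given: they have to be found in the camera images.
- case: Transport case on a steel foot screwed to the bench: two grey half-shells with a white rim at the seam, together 160 (x) x 190 (y), level top at z = 110. Origin: on the bench under the seam's middle. x points from the rigid rear half (lever) to the front half (keeper), y along the seam, z up. The draw latch lies on top across the seam, in the plane y = 0.
- lever_pivot (a point): Axis of the lever (along the case's y), at x = -22, z = 132 from the case's origin. The lever is a steel plate 24 wide (y), 5 thick, reaching 50 from here; closed, it lies level towards the case's -x on a rubber rest. The loop's pin sits on the lever at x = -17.6, z = -3.7 from here when the lever is flat, and turns up with it.
- slot_nominal (a point): Point fixed on the rear half's frame, case x = 37.75, z = 131: where the bar's centre would be, down in the middle of the keeper's slot, on an average case. The real keeper is adjusted differently on each case, up to 5 nearer or farther along x and up to 3 higher or lower, and is not measured: find the slot by feel (or sight).
- front_half (a joint): Hinge angle of the front half, hinged at the seam's bottom: about 0.07 = ajar on its gasket, not latched; below 0.058 = drawn in by the latch. It yields with about 7 N per mm at the keeper. KEEPER on its top, steel, 20 wide (y): a post with a nose at its top pointing to the case's +x, then a slot 6.5 wide, then a guard wall 4 thick; the front face of the post is 3 behind the nose's tip.
- loop_bar (a point): Centre of the loop's cross bar (4 thick along the loop, 5 high). Loop: two flat arms, 5 thick, 8 high, 44 over their outer faces, 34 between; they reach 72 from the pin, bar at 66. Grip the end across the arms (along the case's y). Average bar centre heights: 144 resting on the nose or guard (tops at 141), 131 on the slot's floor; hooked, it is pulled back to the case's -x under the nose (underside 136.5).
- lever_tip (a point): Middle of the lever's free end on the face that is uppermost when flat, 50 from the lever's pivot. Press on this face.
- latch_lever (a joint): Lever angle: 0 = flat, closed; grows as it is raised, 1.57 = upright, stop at 1.95. With the loop hooked it stiffens between about 1.3 and 0.3 when pressed down (up to some 15 N near its end, different from case to case), is over centre below about 0.15 and then stays down by itself. Stays where it is left when slack.
- latch_loop (a joint): Loop angle relative to the lever. Lever angle + loop angle = the loop's slope: 0 = level with the bar towards the case's +x, negative = bar end raised. Turns with light friction and stays where it is left.
- jar_near_mid (a point): Bystander: a glass jar with a white lid, 60 dia x 85 high, upright beside the case's left (mm); this point is its centre. Leave it where it is.
- plate_stack_mid (a point): Bystander: a stack of three clear well plates, 127 x 86 x 45, beside the case's right (mm); this point is its centre. Leave it where it is.

How it is judged:
On the way, in this order (a step that is already met when the one before it is completed fails the run):
1. the loop is hooked: its bar is in the keeper's slot and draws on the front half while the lever is still up (value of joint latch_lever above 0.3 rad and value of joint front_half below 0.066 rad and z of loop_bar in the frame of case below 0.139 m and x of loop_bar in the frame of case above 0.024 m), for 0.1 s.
2. the lever is pressed flat with the loop still drawing the front half in (value of joint latch_lever below 0.07 rad and value of joint front_half below 0.058 rad), for 0.2 s.
At the end, for the whole second after the job is handed in: The lever lies flat (within 0.07 rad), the loop's bar is under the keeper's nose and holds the front half drawn in (hinge angle below 0.058), nothing touches the latch, and the jar and the plate stack beside it are within 30 mm of where they stood (all of step 2 and z of loop_bar in the frame of case between 0.122 and 0.139 m and distance of each of jar_near_mid, plate_stack_mid from where it was at the start of the episode below 0.03 m).
It fails at once if the lever is pressed with more than 30 N (contact force between the fingers and latch_lever_c0 above 30 N).
It fails at once if while the fingers are on the loop, it bears on the keeper with more than 25 N or shifts the front half by more than about 2 mm ((contact force between latch_loop_c0 and front_half above 25 N or value of joint front_half below 0.054 rad or value of joint front_half above 0.09 rad) and contact force between the fingers and latch_loop above 0.5 N).
It fails at once if the jar or the plate stack is shifted by more than 30 mm (distance of any of jar_near_mid, plate_stack_mid from where it was at the start of the episode above 0.03 m).
It also fails if it takes over 69 s, if anything falls off the work surface, if the arm or the gripper's body presses on something with over 40 N, if the wrist force passes 120 N, or if a joint passes its speed limit or range.

## Robot

A 6-joint arm with a two-finger parallel gripper is mounted at the origin on the work surface. World frame = base frame: x ahead of the robot, y to its left, z up, the work surface at z = 0. Lengths are in m, angles in rad, forces in N, time in s.
With the tool pointing down it reaches from about 0.35 to 0.975 m from the base axis. Payload 4.9 kg.
Tool frame: the origin (TCP) lies on the centre line of the jaws, within the pads' length; the fingertips stand ctrl.nose_length ahead of it and the grasp point (between the pads) lies 2 mm behind it (ctrl.nose_length is the distance from the TCP to the fingertips, in m); z points along the fingers, y is the direction in which the jaws open and shut (so a half turn about z gives the same grasp; the last joint's range is limited). The gripper opens to 85 mm and grips with 20 to 120 N. Pads are 22 mm wide; open, the fingers measure 114 mm over their backs; the gripper's body (76 mm by 85 mm) begins 54 mm behind the grasp point. The pads swing forward as they close: fully open they stand 13 mm farther back than shut.
Start: joints at [1.1, 0.053, 1.613, -0, 1.476, -0.119], TCP at [0.215, 0.587, 0.248] pointing down, gripper open.
Joint ranges: [-3.01, 3.01], [-1.01, 2.22], [0.06, 2.58], [-1.02, 4.17], [0.09, 2.62], [-3.14, 3.14]. Speed limits (rad/s): [2.57, 2.57, 3.14, 3.14, 3.14, 3.14].

## Interface

Orientations are given as a rotation vector (axis times angle).
In Python, from station import sensors, get_image, order, ctrl gives the robot as it stands.
- The arm moves only by the tool move_arm, never from a script. Its argument "increments" is a list of rows, each a list of 5 numbers: the shift along the tool's x, y, z in cm, then the turn about the tool's z in degrees, then the finger opening in cm, from 0 to 8.54. In form: [[dx, dy, dz, twist, gripper], ...]. A call has 1 to 5 rows; each row is the pose to reach, as a shift and turn from the pose commanded when the call began, along the tool's axes at that moment; what a row does not reach only later rows make up. A row lasts 1/8 s, in which the tool goes at most 62.5 mm and 10.7 degrees, less where a joint would pass 70% of its speed; a pose out of reach is approached as far as the arm can. A call with a gripper value outside its range is refused whole. The fingers move at their own pace and stop on an object; "newtons" is the grip in N (left out, the last holds). Time passes only in rows, so rows that repeat a pose let the fingers close. It gives the time, the measured TCP pose, the force and the opening at its end, in the units of the state.
- sensors.get_obs(): the state, without advancing time (a new reading comes with each control period).
- get_image(name): name is "side" or "top" or "wrist"; returns a dict with "image" (400x640x3 uint8, red, green, blue), "K" (3x3 intrinsics, pixels), "R" (3x3) and "t" (3): a world point X has camera coordinates R X + t. Camera axes: x right, y down, z forward; pixel columns grow to the right and rows downward; lengths in m; the calibration is good to about 2 mm. A picture is of the moment at which its call begins. There is no depth.
- order.finish_job(): hands the job in, once; it reports no verdict.
The state is a dict: "t": time; "q": joint angles; "dq": joint speeds; "effort": joint torques, N m; "tool_pos": TCP position; "tool_rot": TCP orientation; "contact_force": force on the tool from outside, world axes, zero at the start; "wrist_torque": the same for the moment, N m; "opening": finger opening in m.
Only numpy, scipy, OpenCV 4.12 (cv2) and the standard library are available. Lean on these libraries where they do the work, as an engineer would, in place of code of your own. Each camera call takes 0.05 s, during which the arm holds its last target.

## Working session

There is one attempt and no reset: what is moved stays moved. The work goes in short steps, Python scripts to look and compute and a tool call to move; the robot and the scene stay as the last step left them, time stands still between calls to the robot, and variables do not carry over. Pictures are saved under pics/ and viewed, and the job is handed in when it is done.

Besides the shell and the picture viewer there is one more tool, called after "Request:" by a JSON object that holds its "op" and its "data", one argument or row to a line. move_arm: Moves the arm, as the interface text tells. Its arguments: {"type":"object","properties":{"increments":{"type":"array"},"newtons":{"type":"number"}},"required":["increments"]}

```bash
ls; mkdir -p pics
cat > h.py <<'E'
import numpy as np,cv2
from station import sensors,get_image,order,ctrl
def snap(name,fn):
    d=get_image(name); cv2.imwrite('pics/'+fn,d['image'][:,:,::-1]); np.savez('pics/'+fn+'.npz',K=d['K'],R=d['R'],t=d['t'],image=d['image']); return d
E
python3 - <<'E'
from h import *
o=sensors.get_obs();print(o,ctrl.nose_length)
for n in('side','top','wrist'):
    d=snap(n,n+'0.png');print(n,d['K'].tolist(),d['R'].round(4).tolist(),d['t'].round(4).tolist())
E
```

```text
pics
{'t': 0.0, 'q': array([ 1.10001555e+00,  5.33671168e-02,  1.61431498e+00, -1.65682514e-05,
        1.47599961e+00, -1.18975542e-01]), 'dq': array([ 0.00010871,  0.00130215, -0.00082368, -0.00011978,  0.0002153 ,
        0.00067272]), 'effort': array([ 4.06597937e-04, -3.93671250e+01, -3.70182967e+01, -1.88840193e-05,
        7.09085914e-03, -1.53644470e-05]), 'tool_pos': array([0.21508714, 0.58618789, 0.2470441 ]), 'tool_rot': array([-0.54966276, -3.09253135,  0.00314678]), 'contact_force': array([ 1.05793971, -0.68149487, -0.08643543]), 'wrist_torque': array([ 0.04954081, -0.05252619,  0.00153667]), 'opening': 0.08520291122894055} 0.017
side [[436.3725597300041, 0.0, 322.74080614505425], [0.0, 436.3725597300041, 199.53093271237424], [0.0, 0.0, 1.0]] [[0.8209, -0.5711, 0.0001], [-0.4311, -0.6199, -0.6556], [0.3745, 0.5381, -0.7551]] [-0.4757, 0.3402, 0.6503]
top [[500.41732295300443, 0.0, 327.1058919245661], [0.0, 500.41732295300443, 205.60082066127694], [0.0, 0.0, 1.0]] [[-0.0046, -1.0, -0.0018], [-0.9965, 0.0047, -0.084], [0.084, 0.0015, -0.9965]] [0.041, 0.6164, 1.0123]
wrist [[327.44659417772607, 0.0, 322.8403304116536], [0.0, 327.44659417772607, 203.0624630169616], [0.0, 0.0, 1.0]] [[0.3448, 0.9387, -0.0028], [0.9039, -0.3312, 0.2708], [0.2533, -0.0959, -0.9626]] [-0.6239, -0.0355, 0.3793]
```

View pics/side0.png

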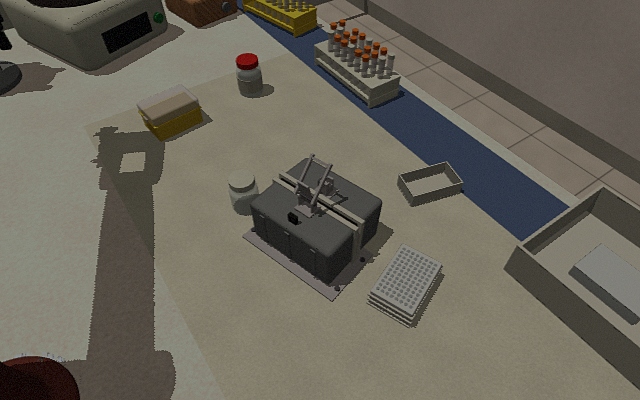

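View pics/top0.png

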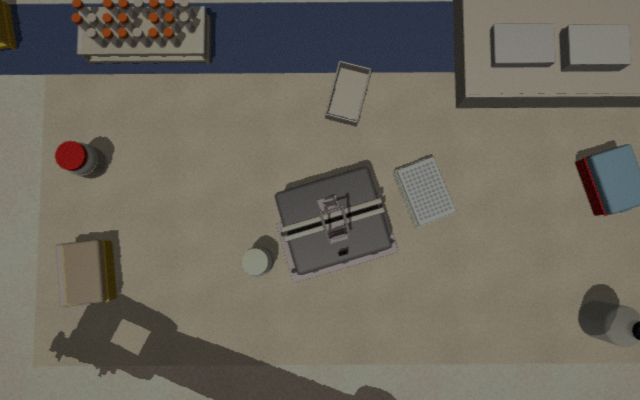

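View pics/wrist0.png

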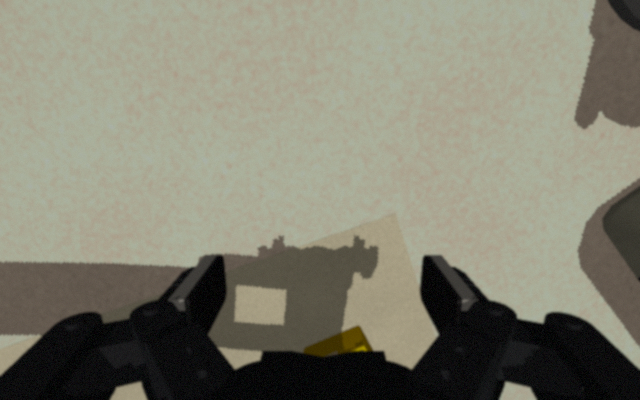

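Run:
```python
import cv2
a=cv2.imread('pics/top0.png')[155:290,260:410];cv2.imwrite('pics/top0z.png',cv2.resize(a,None,fx=4.4,fy=4.4,interpolation=cv2.INTER_CUBIC))
a=cv2.imread('pics/side0.png')[140:310,235:395];cv2.imwrite('pics/side0z.png',cv2.resize(a,None,fx=3.5,fy=3.5,interpolation=cv2.INTER_CUBIC))
```

```text
(no output)
```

View pics/top0z.png

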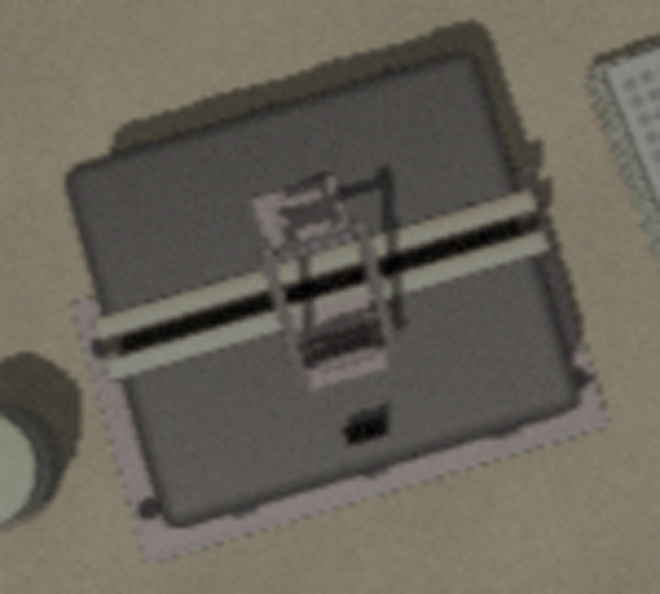

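View pics/side0z.png

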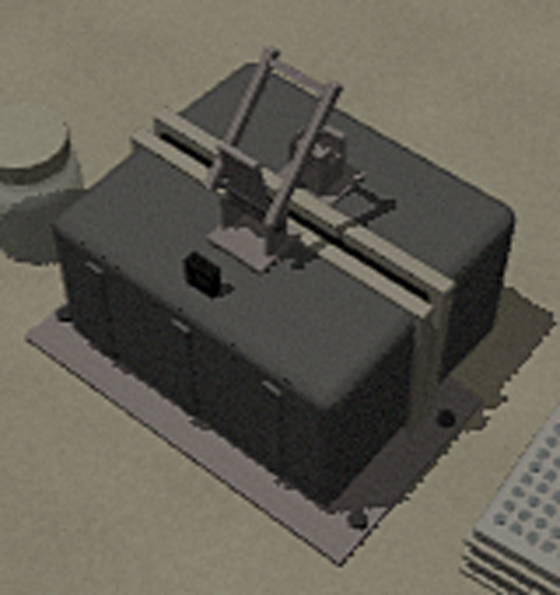

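```bash
cat >> h.py <<'E'
def proj(cam,P):
    c=np.atleast_2d(P)@cam['R'].T+cam['t']; u=c@cam['K'].T; return u[:,:2]/u[:,2:]
def ray(cam,px,z):
    d=np.linalg.inv(cam['K'])@np.array([px[0],px[1],1.]); d=cam['R'].T@d; o=-cam['R'].T@cam['t']; return o+d*(z-o[2])/d[2]
def c2w(p,P):
    x,y,a=p; P=np.atleast_2d(np.asarray(P,float))/1000; c,s=np.cos(a),np.sin(a)
    return np.c_[x+c*P[:,0]-s*P[:,1],y+s*P[:,0]+c*P[:,1],P[:,2]]
E
python3 - <<'E'
from h import *
T=np.load('pics/top0.png.npz');S=np.load('pics/side0.png.npz')
tz=lambda p:(260+p[0]/4.4,155+p[1]/4.4); sz=lambda p:(235+p[0]/3.5,140+p[1]/3.5)
for p in [(326,286),(112,350),(540,222),(103,325),(113,375),(532,197),(547,243),(270,107*2.2),(440,0)]: print(p,ray(T,tz(p),.11).round(4))
L=ray(T,tz((108,350)),.11);Rr=ray(T,tz((540,221)),.11);d=L-Rr;print(np.linalg.norm(d), 'yaw',np.arctan2(-d[0],d[1]))
for p in [(145,135),(160,118),(437,303),(452,288)]: print(p,ray(S,sz(p),.11).round(4))
L=ray(S,sz((153,127)),.11);Rr=ray(S,sz((444,296)),.11);d=L-Rr;print((L+Rr)/2,np.linalg.norm(d), 'yaw',np.arctan2(-d[0],d[1]))
E
```

```text
(326, 286) [0.582  0.0249 0.11  ]
(112, 350) [0.5548 0.1173 0.11  ]
(540, 222) [ 0.6093 -0.068   0.11  ]
(103, 325) [0.5656 0.1212 0.11  ]
(113, 375) [0.544  0.1169 0.11  ]
(532, 197) [ 0.6202 -0.0647  0.11  ]
(547, 243) [ 0.6002 -0.0709  0.11  ]
(270, 235.4) [0.604 0.049 0.11 ]
(440, 0) [ 0.7069 -0.0257  0.11  ]
0.19492693030558841 yaw 0.28570628232100875
(145, 135) [0.5509 0.1141 0.11  ]
(160, 118) [0.5643 0.1205 0.11  ]
(437, 303) [ 0.6107 -0.0681  0.11  ]
(452, 288) [ 0.6227 -0.065   0.11  ]
[0.58695488 0.02504488 0.11      ] 0.19261250608928604 yaw 0.3096828714994514
```

```bash
cat >> h.py <<'E'
def rot(a,x,z): return (x*np.cos(a)+z*np.sin(a), -x*np.sin(a)+z*np.cos(a))
def latch(a,s):
    "lines in case frame mm"
    px,pz=rot(a,-17.6,-3.7); px-=22;pz+=132
    B=lambda r,y,h=0:(px+r*np.cos(s)+h*np.sin(s),y,pz-r*np.sin(s)+h*np.cos(s))
    out=[]
    for y in(-22,-17,17,22):
        for h in(4,-4): out.append([B(0,y,h),B(72,y,h)])
    out.append([B(66,-17),B(66,17)])
    out.append([B(72,-22,4),B(72,-17,4)])
    lv=[]
    for (x,z) in((0,0),(-50,0)): 
        q=rot(a,x,z);lv.append((q[0]-22,q[1]+132))
    for y in(-12,12): out.append([(lv[0][0],y,lv[0][1]),(lv[1][0],y,lv[1][1])])
    out.append([(lv[1][0],-12,lv[1][1]),(lv[1][0],12,lv[1][1])])
    return out,(px,pz),B(66,0)
def keeper(dx=0,dz=0):
    # nose tip x: slot 6.5 wide, centre at 37.75
    c=37.75+dx; t=141+dz; n=c-3.25; out=[]
    for x in(n,c+3.25,c+7.25): out.append([(x,-10,t),(x,10,t)])
    for y in(-10,10):
        out.append([(n-10,y,t),(n,y,t)]);out.append([(c+3.25,y,t),(c+7.25,y,t)])
        out.append([(c+7.25,y,t),(c+7.25,y,112)])
    return out
def case():
    o=[]
    for x in(-80,80): o.append([(x,-95,110),(x,95,110)])
    for y in(-95,95): o.append([(-80,y,110),(80,y,110)])
    o.append([(0,-95,110),(0,95,110)])
    return o
def overlay(fn,p,a,s,dx,dz,box,f,out,off=(0,0,0)):
    cam=np.load('pics/'+fn+'.npz'); x0,x1,y0,y1=box
    im=cv2.resize(cam['image'][y0:y1,x0:x1,::-1],None,fx=f,fy=f,interpolation=cv2.INTER_CUBIC)
    for L,col in((latch(a,s)[0],(0,0,255)),(keeper(dx,dz),(0,255,0)),(case(),(255,120,0))):
        for l in L:
            q=(proj(cam,c2w(p,l)+np.array(off))-[x0,y0]+.5)*f
            cv2.line(im,tuple(int(v) for v in q[0]),tuple(int(v) for v in q[1]),col,1,cv2.LINE_AA)
    cv2.imwrite('pics/'+out,im)
TB=(260,410,155,290);SB=(235,395,140,310)
E
python3 - <<'E'
from h import *
p=(.5845,.025,.293)
overlay('top0.png',p,1.6,-1.0,0,0,TB,4.4,'o1t.png')
overlay('side0.png',p,1.6,-1.0,0,0,SB,3.5,'o1s.png')
E
```

```text
(no output)
```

View pics/o1t.png

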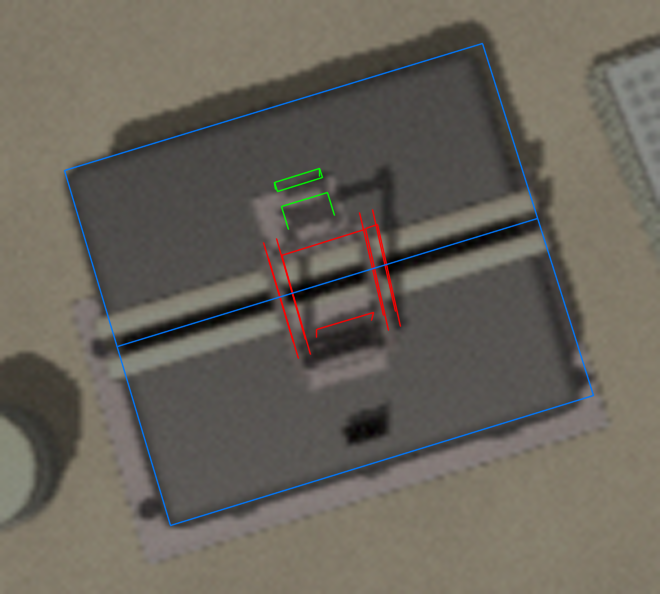

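View pics/o1s.png

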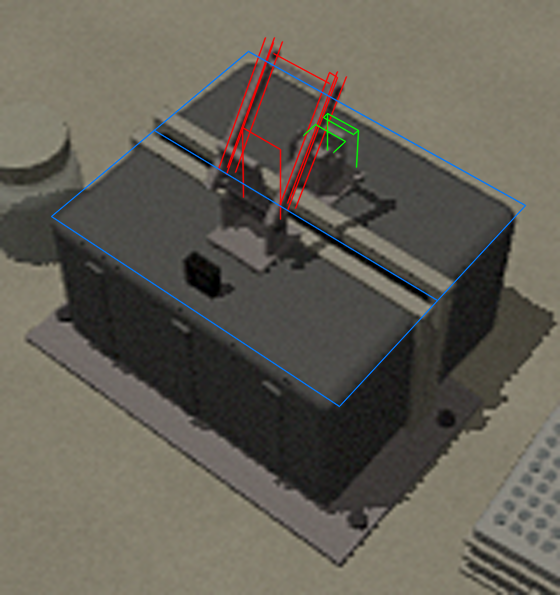

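Run:
```python
import cv2
a=cv2.imread('pics/top0.png')[190:250,310:360];cv2.imwrite('pics/top0y.png',cv2.resize(a,None,fx=10,fy=10,interpolation=cv2.INTER_CUBIC))
a=cv2.imread('pics/side0.png')[150:222,285:350];cv2.imwrite('pics/side0y.png',cv2.resize(a,None,fx=8,fy=8,interpolation=cv2.INTER_CUBIC))
```

```text
(no output)
```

View pics/top0y.png

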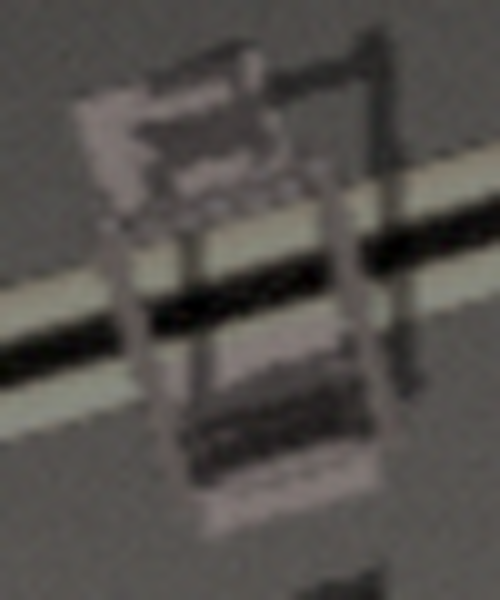

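View pics/side0y.png

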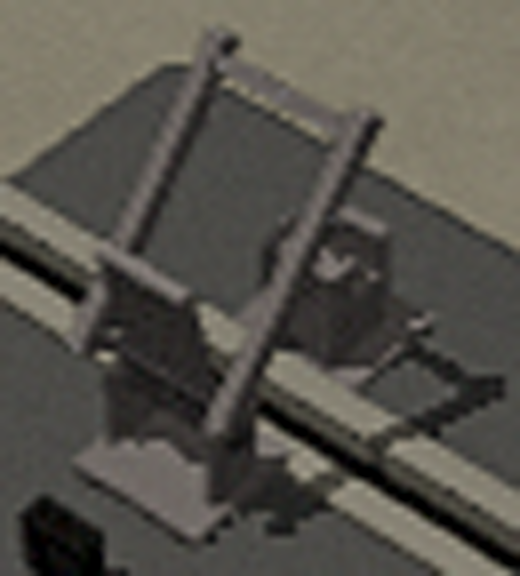

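Run:
```python
from h import *
from scipy.optimize import least_squares
T=np.load('pics/top0.png.npz');S=np.load('pics/side0.png.npz')
tz=lambda p:np.array((260+p[0]/4.4,155+p[1]/4.4))-.5; sz=lambda p:np.array((235+p[0]/3.5,140+p[1]/3.5))-.5
t10=lambda p:np.array((310+p[0]/10,190+p[1]/10))-.5; s8=lambda p:np.array((285+p[0]/8,150+p[1]/8))-.5
def res(v,full=False):
    p=v[:3];a,s=v[3],v[4]; oT=np.array([v[5],v[6],0]);oS=np.array([v[7],v[8],0])
    px,pz=rot(a,-17.6,-3.7); px-=22;pz+=132
    B=lambda r,y,h=0:(px+r*np.cos(s)+h*np.sin(s),y,pz-r*np.sin(s)+h*np.cos(s))
    q=rot(a,-50,0);lt=(q[0]-22,q[1]+132)
    m=[('top',B(72,19.5),t10((110,215))),('top',B(72,-19.5),t10((322,165))),('top',B(-4,19.5),t10((183,480))),('top',B(-4,-19.5),t10((395,455))),
     ('side',B(72,19.5),s8((220,38))),('side',B(72,-19.5),s8((366,115))),('side',B(-3,19.5),s8((88,345))),('side',B(-3,-19.5),s8((222,440))),
     ('side',(lt[0],12,lt[1]),s8((103,252))),('side',(lt[0],-12,lt[1]),s8((188,300))),
     ('top',(0,97,111),tz((110,348))),('top',(0,-97,111),tz((541,222))),('side',(0,97,111),sz((153,127))),('side',(0,-97,111),sz((444,296)))]
    r=[]
    for c,P,px in m:
        cam,o=(T,oT) if c=='top' else (S,oS)
        r.append(proj(cam,c2w(p,[P])+o)[0]-px)
    r=np.array(r)
    if full: return r
    return np.r_[r.ravel(),v[5:]/.002]
f=least_squares(res,[.5845,.025,.29,1.3,-1,0,0,0,0]);print(f.x.round(4));print(res(f.x,True).round(1))
v=f.x
overlay('top0.png',v[:3],v[3],v[4],0,0,TB,4.4,'o2t.png',(v[5],v[6],0))
overlay('side0.png',v[:3],v[3],v[4],0,0,SB,3.5,'o2s.png',(v[7],v[8],0))
print(latch(v[3],v[4])[1:])
```

```text
[ 5.8320e-01  2.6100e-02  2.8410e-01  1.2888e+00 -9.0130e-01 -4.0000e-04
  4.0000e-04  4.0000e-04 -4.0000e-04]
[[ 0.   0.8]
 [ 0.6 -0.7]
 [ 0.5  1.3]
 [-0.2 -2.3]
 [ 0.5 -1. ]
 [ 0.2 -0.6]
 [ 0.6 -0.5]
 [ 1.  -1.8]
 [-0.3  0.7]
 [-0.   1.3]
 [-0.3  0.5]
 [-0.4  0.1]
 [-0.6 -0.2]
 [-1.7  1.9]]
((np.float64(-30.45142884996102), np.float64(147.87524331763285)), (np.float64(10.50949865130621), 0, np.float64(199.62659516698972)))
```

View pics/o2t.png

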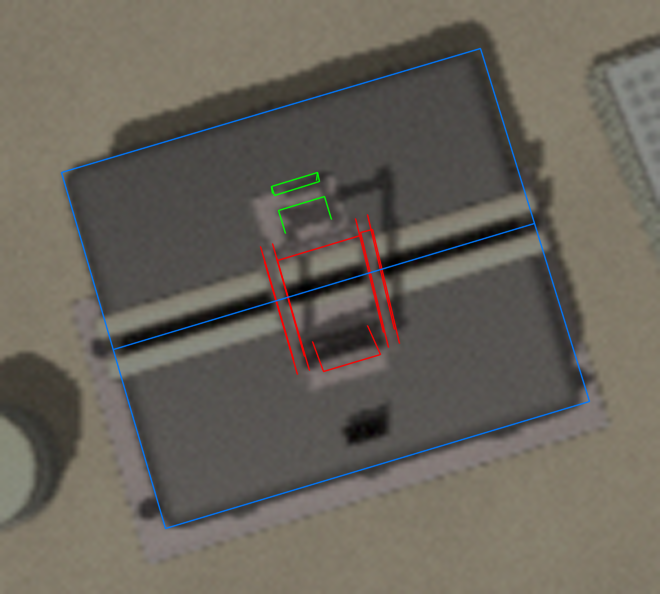

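View pics/o2s.png

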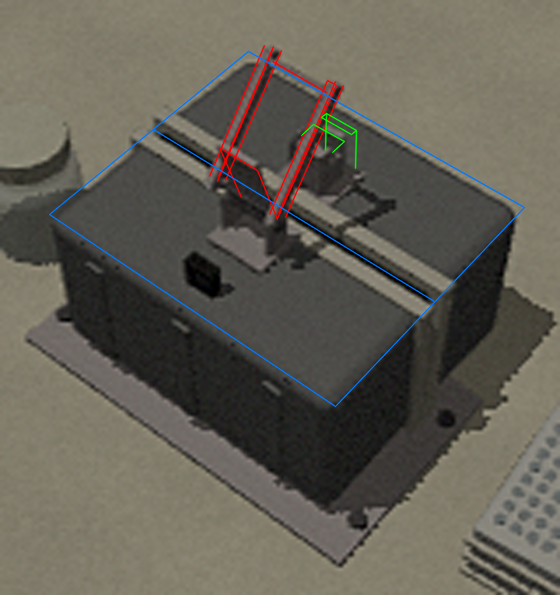

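```bash
cat >> h.py <<'E'
from scipy.spatial.transform import Rotation as Ro
CASE=(.5832,.0261,.2841)
def to(target,yaw=CASE[2]):
    "target world m: increments in tool cm; twist deg so tool y parallel case y"
    o=sensors.get_obs(); R=Ro.from_rotvec(o['tool_rot']).as_matrix()
    d=R.T@(np.array(target)-o['tool_pos'])*100
    y=R[:,1]; ay=np.arctan2(-y[0],y[1]); e=(yaw-ay+np.pi/2)%np.pi-np.pi/2
    # about world z +e ; tool z down => -e
    print('inc cm',d.round(2),'twist',np.degrees(-e).round(2),'q',o['q'].round(2)); return d
def st():
    o=sensors.get_obs(); P=o['tool_pos'];x,y,a=CASE;d=P-[x,y,0];c,s=np.cos(a),np.sin(a)
    F=o['contact_force']
    print('t%.2f'%o['t'],'case mm',np.round([1e3*(c*d[0]+s*d[1]),1e3*(-s*d[0]+c*d[1]),1e3*d[2]],2),'Fcase',np.round([c*F[0]+s*F[1],-s*F[0]+c*F[1],F[2]],2),'op',round(o['opening'],4))
E
python3 - <<'E'
from h import *
print(Ro.from_rotvec(sensors.get_obs()['tool_rot']).as_matrix().round(3))
w=c2w(CASE,[(10,0,300)])[0];print(w);to(w)
E
```

```text
[[-0.939  0.345 -0.001]
 [ 0.345  0.939 -0.001]
 [ 0.    -0.002 -1.   ]]
[0.59279914 0.02890294 0.3       ]
inc cm [-54.66 -39.32  -5.21] twist -36.43 q [ 1.1   0.05  1.61  0.    1.48 -0.12]
```

Request:
{"op": "move_arm", "data": {
  "increments": [
    [-4.4, -3.2, -3, 0, 8.5],
    [-8.8, -6.4, -5.2, 0, 8.5],
    [-13.2, -9.6, -5.2, 0, 8.5],
    [-17.6, -12.8, -5.2, 0, 8.5],
    [-22, -16, -5.2, 0, 8.5]
  ]
}}

```text
t: 0.78
tool_pos: [0.3673, 0.3591, 0.3001]
tool_rot: [0.549, 3.093, -0.0]
contact_force: [0.5, -0.7, -0.1]
opening: 0.0852
```

Request:
{"op": "move_arm", "data": {
  "increments": [
    [-4.4, -3.1, 0, 0, 8.5],
    [-8.8, -6.2, 0, 0, 8.5],
    [-13.2, -9.3, 0, 0, 8.5],
    [-17.6, -12.4, 0, 0, 8.5],
    [-22, -15.5, 0, 0, 8.5]
  ]
}}

```text
t: 1.4
tool_pos: [0.5205, 0.1377, 0.3001]
tool_rot: [-0.55, -3.093, -0.0]
contact_force: [0.1, -0.0, 1.0]
opening: 0.0853
```

Request:
{"op": "move_arm", "data": {
  "increments": [
    [-4, -3, 0, -10, 8.5],
    [-8, -6, 0, -20, 8.5],
    [-10, -7.7, 0, -30, 8.5],
    [-10.5, -7.7, 0, -36.4, 8.5],
    [-10.5, -7.7, 0, -36.4, 8.5]
  ]
}}

```text
t: 2.02
tool_pos: [0.5919, 0.0305, 0.2997]
tool_rot: [0.44, -3.109, -0.0]
contact_force: [-0.8, 0.2, 0.3]
opening: 0.0849
```

Run:
```python
from h import *
st()
w=c2w(CASE,[(10,0,300)])[0];to(w);snap('wrist','w1.png');snap('top','t1.png')
```

```text
t2.02 case mm [  9.58   1.77 299.68] Fcase [-0.72  0.37  0.26] op 0.0849
inc cm [-0.04 -0.18 -0.03] twist -0.16 q [-0.07 -0.05  1.63  0.    1.56 -1.93]
```

View pics/w1.png

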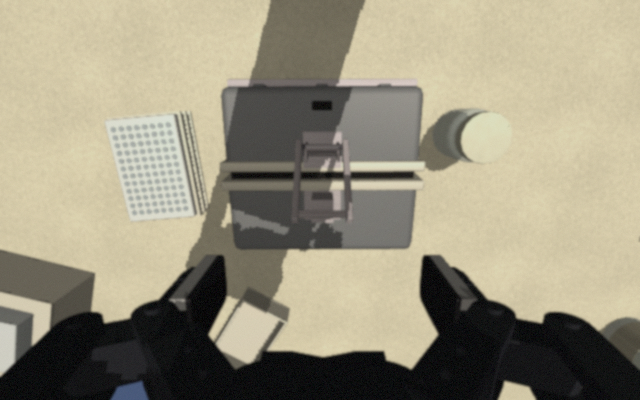

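Run:
```python
from h import *
overlay('w1.png',CASE,1.29,-.9,0,0,(200,450,60,270),3.,'o3w.png')
print(Ro.from_rotvec(sensors.get_obs()['tool_rot']).as_matrix().round(3))
```

```text
[[-0.96  -0.278 -0.001]
 [-0.278  0.96   0.   ]
 [ 0.001  0.    -1.   ]]
```

View pics/o3w.png

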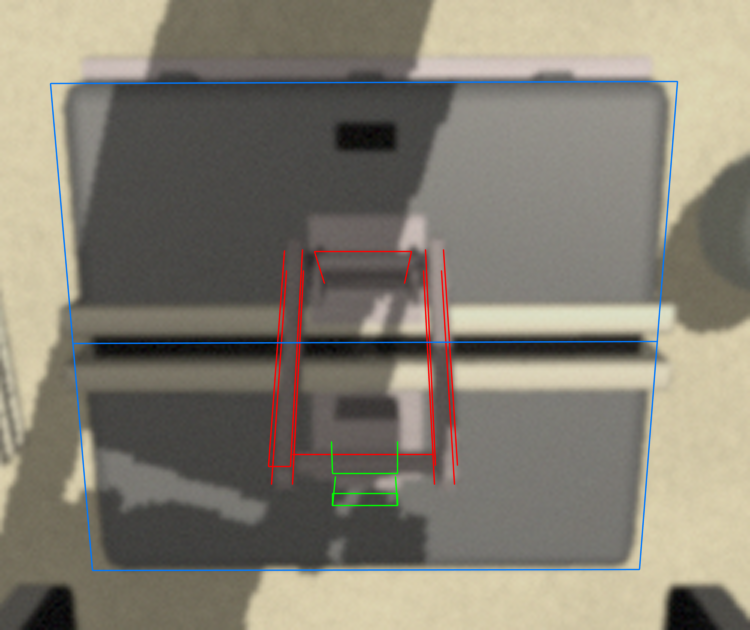

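Run:
```python
from h import *
S=np.load('pics/side0.png.npz');T=np.load('pics/top0.png.npz')
for n,c in(('s',S),('t',T)):
  b=proj(c,c2w(CASE,[(43,10,141),(43,-10,141),(34.5,10,141),(34.5,-10,141)]));print(n,b.round(1).tolist())
  for d in((-5,0,0),(0,0,-3)): print(d,(proj(c,c2w(CASE,[(43+d[0],0,141+d[2])]))-proj(c,c2w(CASE,[(43,0,141)]))).round(2))
```

```text
s [[326.8, 172.4], [335.3, 177.4], [323.9, 175.0], [332.5, 180.0]]
(-5, 0, 0) [[-1.7   1.53]]
(0, 0, -3) [[-0.02  1.14]]
t [[321.8, 197.7], [332.2, 194.6], [323.1, 202.1], [333.5, 199.0]]
(-5, 0, 0) [[0.77 2.58]]
(0, 0, -3) [[0.   0.17]]
```

Request:
{"op": "move_arm", "data": {
  "increments": [
    [-0.15, -0.1, 3, 0, 8.5],
    [-0.15, -0.1, 6, 0, 8.5],
    [-0.15, -0.1, 8.5, 0, 8],
    [-0.15, -0.1, 9.8, 0, 6],
    [-0.15, -0.1, 9.8, 0, 5.2]
  ],
  "newtons": 20
}}

```text
t: 2.75
tool_pos: [0.593, 0.0307, 0.2015]
tool_rot: [0.444, -3.108, -0.001]
contact_force: [-0.4, -0.1, -0.7]
opening: 0.0518
```

Run:
```python
from h import *
st();snap('wrist','w2.png');snap('side','s2.png')
a=cv2.imread('pics/s2.png')[100:290,235:395];cv2.imwrite('pics/s2z.png',cv2.resize(a,None,fx=3.5,fy=3.,interpolation=cv2.INTER_CUBIC))
```

```text
t2.75 case mm [ 10.68   1.72 201.47] Fcase [-0.39 -0.03 -0.74] op 0.0518
```

View pics/w2.png

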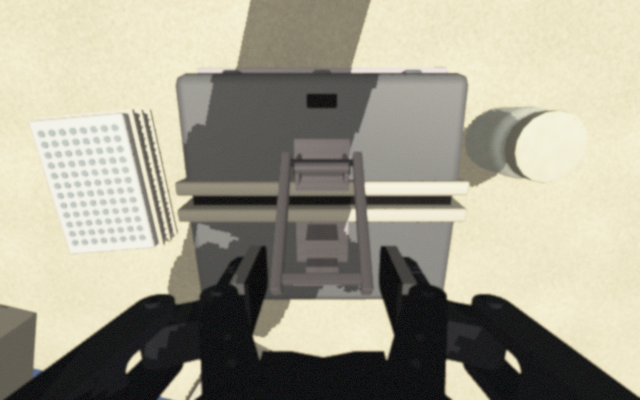

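View pics/s2z.png

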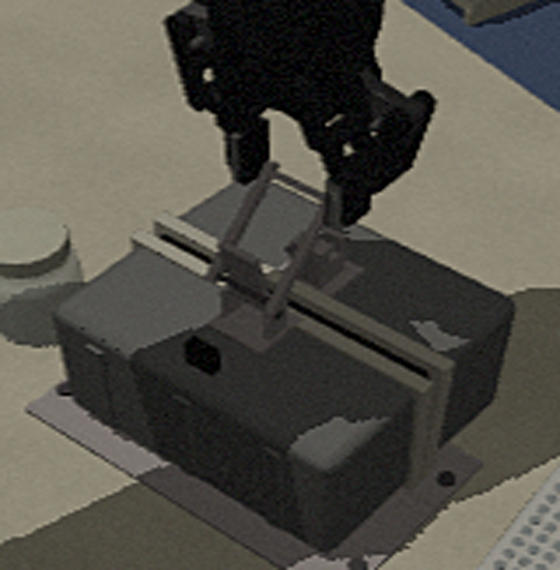

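Request:
{"op": "move_arm", "data": {
  "increments": [
    [0, 0, 0, 0, 4.6],
    [0, 0, 0, 0, 4.2],
    [0, 0, 0, 0, 4.0]
  ],
  "newtons": 20
}}

```text
t: 3.22
tool_pos: [0.5945, 0.0304, 0.2037]
tool_rot: [-0.443, 3.107, -0.0]
contact_force: [2.5, 0.5, 2.5]
opening: 0.0434
```

Run:
```python
from h import *
st();snap('wrist','w3.png')
```

```text
t3.23 case mm [ 12.04   1.   203.72] Fcase [ 2.51 -0.26  2.46] op 0.0434
```

View pics/w3.png

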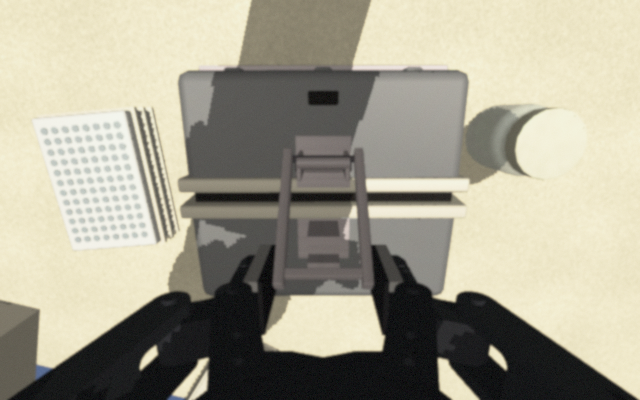

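Request:
{"op": "move_arm", "data": {
  "increments": [
    [-0.5, 0, 0.9, 0, 4.0],
    [-1.0, 0, 1.8, 0, 4.0],
    [-1.6, 0, 2.7, 0, 4.0],
    [-2.2, 0, 3.6, 0, 4.0],
    [-2.7, 0, 4.5, 0, 4.0]
  ]
}}

```text
t: 3.9
tool_pos: [0.6185, 0.0376, 0.1553]
tool_rot: [0.443, -3.106, 0.0]
contact_force: [-5.3, -2.4, 2.2]
opening: 0.0435
```

Run:
```python
from h import *
st();snap('wrist','w4.png');snap('side','s4.png')
a=cv2.imread('pics/s4.png')[150:222,285:350];cv2.imwrite('pics/s4z.png',cv2.resize(a,None,fx=8,fy=8,interpolation=cv2.INTER_CUBIC))
```

```text
t3.90 case mm [ 37.15   1.16 155.33] Fcase [-5.79 -0.85  2.21] op 0.0435
```

View pics/w4.png

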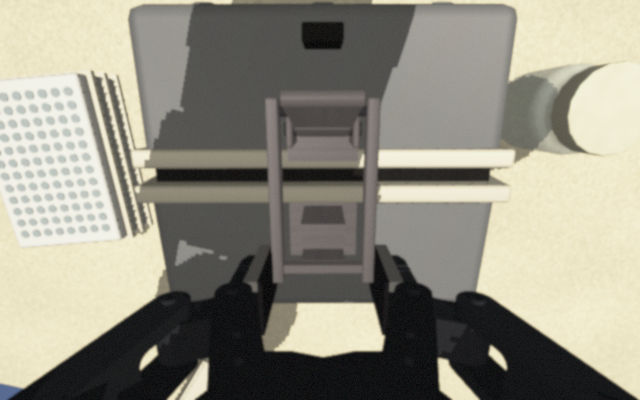

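View pics/s4z.png

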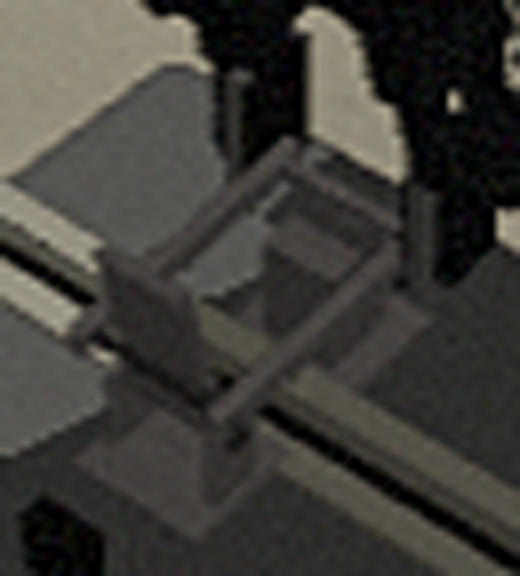

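Run:
```python
from h import *
a=cv2.imread('pics/w4.png')[180:310,255:395];cv2.imwrite('pics/w4z.png',cv2.resize(a,None,fx=5,fy=4.5,interpolation=cv2.INTER_CUBIC))
overlay('w4.png',CASE,1.5,0.0,-3,-2,(255,395,180,310),4.5,'o4w.png')
```

```text
(no output)
```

View pics/w4z.png

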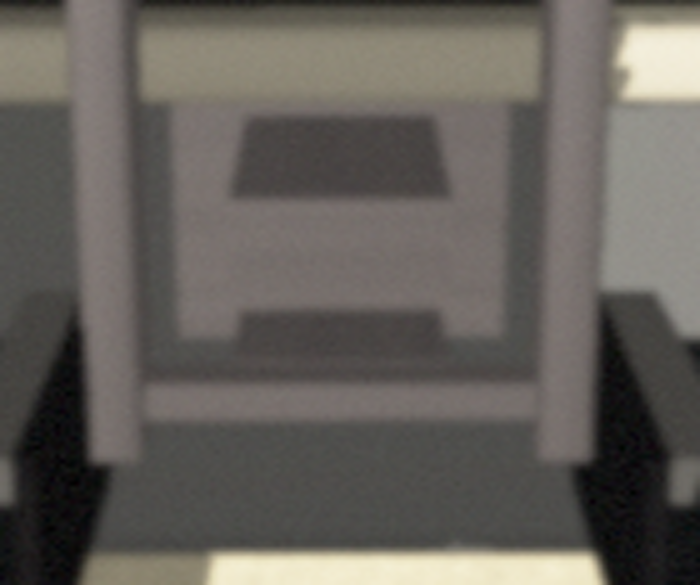

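View pics/o4w.png

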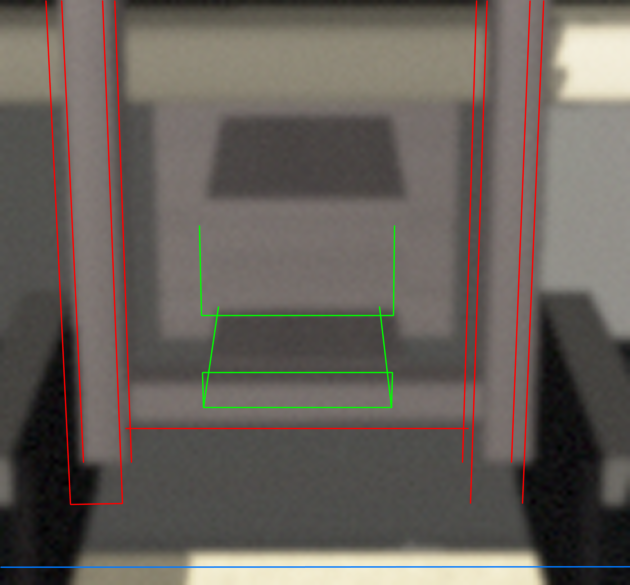

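```bash
cat >> h.py <<'E'
def w2c(P):
    x,y,a=CASE;d=np.array(P)-[x,y,0];c,s=np.cos(a),np.sin(a); return np.round([1e3*(c*d[0]+s*d[1]),1e3*(-s*d[0]+c*d[1]),1e3*d[2]],1)
E
python3 - <<'E'
from h import *
W=np.load('pics/w4.png.npz')
print('cam',w2c(-W['R'].T@W['t']))
pz=lambda c,r:(255+c/4.5-.5,180+r/4.5-.5)
for z in(.152,.155,.158):print('bar top front/rear',z,w2c(ray(W,pz(305,415),z)),w2c(ray(W,pz(305,383),z)))
for z in(.138,.141,.144):print('nose tip, post rear',z,w2c(ray(W,pz(305,311),z)),w2c(ray(W,pz(305,199),z)))
E
```

```text
cam [-30.6   1.2 281.4]
bar top front/rear 0.152 [ 36.2   0.8 152. ] [ 32.8   0.8 152. ]
bar top front/rear 0.155 [ 34.6   0.8 155. ] [ 31.3   0.8 155. ]
bar top front/rear 0.158 [ 33.1   0.8 158. ] [ 29.9   0.9 158. ]
nose tip, post rear 0.138 [ 31.4   0.8 138. ] [ 19.    0.8 138. ]
nose tip, post rear 0.141 [ 30.1   0.8 141. ] [ 17.9   0.8 141. ]
nose tip, post rear 0.144 [ 28.8   0.8 144. ] [ 16.9   0.8 144. ]
```

Request:
{"op": "move_arm", "data": {
  "increments": [
    [-0.1, 0, 0.2, 0, 4.0],
    [-0.1, 0, 0.4, 0, 4.0],
    [-0.1, 0, 0.6, 0, 4.0],
    [-0.1, 0, 0.6, 0, 4.0]
  ]
}}

```text
t: 4.5
tool_pos: [0.6211, 0.0383, 0.1518]
tool_rot: [-0.444, 3.108, -0.0]
contact_force: [-0.4, -0.6, 1.2]
opening: 0.0436
```

Run:
```python
from h import *
st();snap('wrist','w5.png')
a=cv2.imread('pics/w5.png')[180:310,255:395];cv2.imwrite('pics/w5z.png',cv2.resize(a,None,fx=4.5,fy=4.5,interpolation=cv2.INTER_CUBIC))
```

```text
t4.50 case mm [ 39.79   1.12 151.8 ] Fcase [-0.57 -0.46  1.17] op 0.0436
```

View pics/w5z.png

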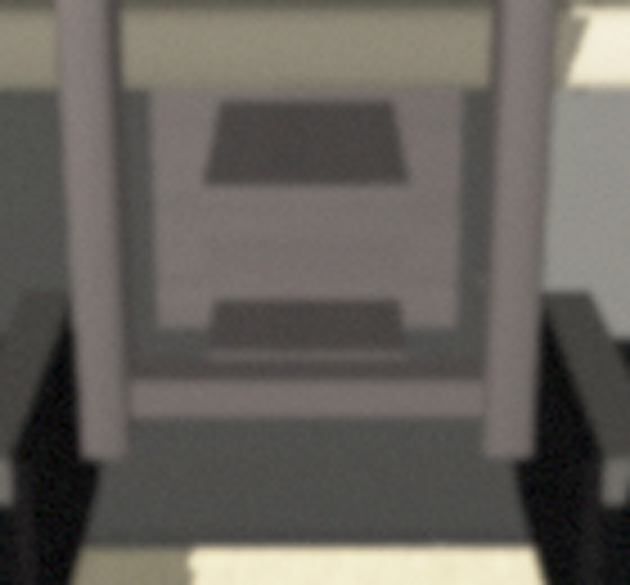

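```bash
cat > m.py <<'E'
from h import *
import sys
def meas(fn,nose,guard,br,bf,zt,zb,col=305):
    W=np.load('pics/'+fn+'.npz');pz=lambda c,r:(255+c/4.5-.5,180+r/4.5-.5)
    print('nose',w2c(ray(W,pz(col,nose),zt)),'guard',w2c(ray(W,pz(col,guard),zt)),'bar',w2c(ray(W,pz(col,br),zb)),w2c(ray(W,pz(col,bf),zb)))
E
python3 - <<'E'
from m import *
for zt in (.138,.140,.142): meas('w5.png',298,351,380,413,zt,.1515)
E
```

```text
nose [ 31.1   0.8 138. ] guard [ 37.    0.8 138. ] bar [ 33.6   0.8 151.5] [ 37.    0.8 151.5]
nose [ 30.2   0.8 140. ] guard [ 36.    0.8 140. ] bar [ 33.6   0.8 151.5] [ 37.    0.8 151.5]
nose [ 29.4   0.8 142. ] guard [ 35.1   0.8 142. ] bar [ 33.6   0.8 151.5] [ 37.    0.8 151.5]
```

Request:
{"op": "move_arm", "data": {
  "increments": [
    [0.15, 0, 0.1, 0, 4.0],
    [0.15, 0, 0.3, 0, 4.0],
    [0.15, 0, 0.4, 0, 4.0],
    [0.15, 0, 0.4, 0, 4.0]
  ]
}}

```text
t: 5.05
tool_pos: [0.621, 0.0382, 0.1511]
tool_rot: [-0.443, 3.105, -0.0]
contact_force: [-1.6, 0.9, 12.4]
opening: 0.0437
```

Run:
```python
from h import *
st();snap('wrist','w6.png')
a=cv2.imread('pics/w6.png')[180:310,255:395];cv2.imwrite('pics/w6z.png',cv2.resize(a,None,fx=4.5,fy=4.5,interpolation=cv2.INTER_CUBIC))
```

```text
t5.05 case mm [ 39.71   1.03 151.07] Fcase [-1.26  1.3  12.42] op 0.0437
```

View pics/w6z.png

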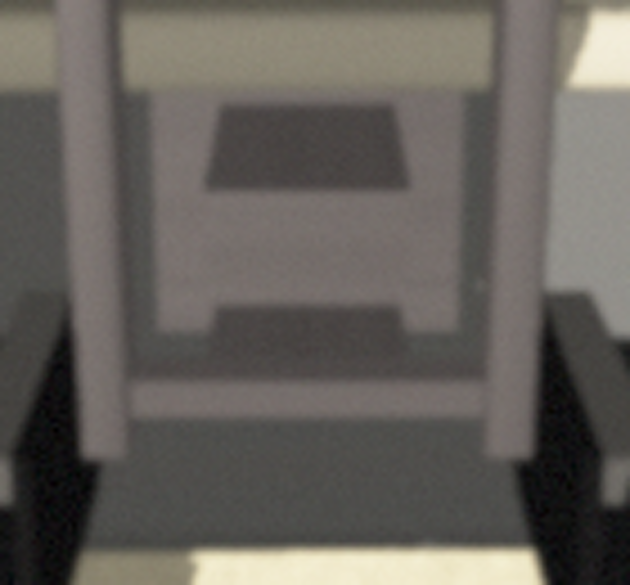

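Run:
```python
from m import *
for zt in (.138,.141,.144): meas('w6.png',305,358,379,414,zt,zt+.005)
```

```text
nose [ 31.5   0.7 138. ] guard [ 37.4   0.7 138. ] bar [ 37.3   0.7 143. ] [ 41.1   0.7 143. ]
nose [ 30.2   0.7 141. ] guard [ 35.9   0.7 141. ] bar [ 35.8   0.7 146. ] [ 39.5   0.7 146. ]
nose [ 28.9   0.7 144. ] guard [ 34.5   0.7 144. ] bar [ 34.3   0.7 149. ] [ 38.    0.7 149. ]
```

Request:
{"op": "move_arm", "data": {
  "increments": [
    [0, 0, -0.5, 0, 4.0],
    [0.25, 0, -0.5, 0, 4.0],
    [0.5, 0, -0.5, 0, 4.0],
    [0.5, 0, -0.5, 0, 4.0]
  ]
}}

```text
t: 5.6
tool_pos: [0.6142, 0.0363, 0.1514]
tool_rot: [-0.444, 3.11, -0.0]
contact_force: [4.1, 0.1, -1.4]
opening: 0.0435
```

Run:
```python
from h import *
st();snap('wrist','w7.png')
a=cv2.imread('pics/w7.png')[180:310,255:395];cv2.imwrite('pics/w7z.png',cv2.resize(a,None,fx=4.5,fy=4.5,interpolation=cv2.INTER_CUBIC))
```

```text
t5.60 case mm [ 32.58   1.13 151.43] Fcase [ 3.99 -1.02 -1.42] op 0.0435
```

View pics/w7z.png

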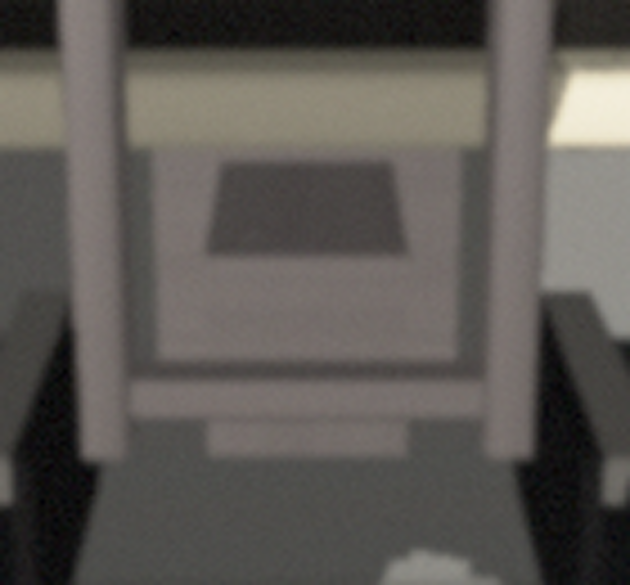

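Run:
```python
from m import *
for zt in (.138,.141,.144): meas('w7.png',255,458,380,416,zt,.151)
for zb in (.146,.149,.152): meas('w7.png',255,458,380,416,.141,zb)
```

```text
nose [ 19.    0.8 138. ] guard [ 41.8   0.7 138. ] bar [ 26.4   0.8 151. ] [ 30.2   0.8 151. ]
nose [ 17.8   0.8 141. ] guard [ 40.2   0.7 141. ] bar [ 26.4   0.8 151. ] [ 30.2   0.8 151. ]
nose [ 16.7   0.8 144. ] guard [ 38.5   0.8 144. ] bar [ 26.4   0.8 151. ] [ 30.2   0.8 151. ]
nose [ 17.8   0.8 141. ] guard [ 40.2   0.7 141. ] bar [ 28.9   0.8 146. ] [ 32.8   0.8 146. ]
nose [ 17.8   0.8 141. ] guard [ 40.2   0.7 141. ] bar [ 27.4   0.8 149. ] [ 31.2   0.8 149. ]
nose [ 17.8   0.8 141. ] guard [ 40.2   0.7 141. ] bar [ 25.9   0.8 152. ] [ 29.6   0.8 152. ]
```

Run:
```python
from m import *
W=np.load('pics/w7.png.npz')
im=W['image'].astype(int).sum(2)
print(im[268,278:292],im[268,355:370]) # bar row
print(im[267:272,300:302].T)
for z in (.144,.147,.15,.153):
    P=ray(W,(322,180+398/4.5-.5),z);d=(W['R']@P+W['t'])[2];print(z,d, 'px34',327.4*.034/d,'px44',327.4*.044/d)
```

```text
[339 328 318 299 286 291 317 342 344 344 344 346 343 343] [341 332 337 337 336 341 328 320 321 331 342 345 343 342 344]
[[340 346 343 342 334]
 [346 342 350 340 331]]
0.144 0.14651246744015664 px34 75.97715194133038 px44 98.32337310054517
0.147 0.14321228829570443 px34 77.72796686982262 px44 100.58913359624103
0.15 0.13991210915125227 px34 79.56137654937474 px44 102.96178141683788
0.153 0.13661193000680008 px34 81.48336678535986 px44 105.44906289870099
```

Request:
{"op": "move_arm", "data": {
  "increments": [
    [-0.15, 0, 0, 0, 4.0],
    [-0.25, 0, 0, 0, 4.0],
    [-0.25, 0, 0, 0, 4.0],
    [-0.25, 0, 0, 0, 4.0]
  ]
}}

```text
t: 6.15
tool_pos: [0.6161, 0.0369, 0.1518]
tool_rot: [0.444, -3.108, 0.0]
contact_force: [-1.7, -3.1, -1.7]
opening: 0.0433
```

Run:
```python
from h import *
st();snap('wrist','w8.png')
a=cv2.imread('pics/w8.png')[180:310,255:395];cv2.imwrite('pics/w8z.png',cv2.resize(a,None,fx=4.5,fy=4.5,interpolation=cv2.INTER_CUBIC))
```

```text
t6.15 case mm [ 34.58   1.16 151.79] Fcase [-2.46 -2.49 -1.67] op 0.0433
```

View pics/w8z.png

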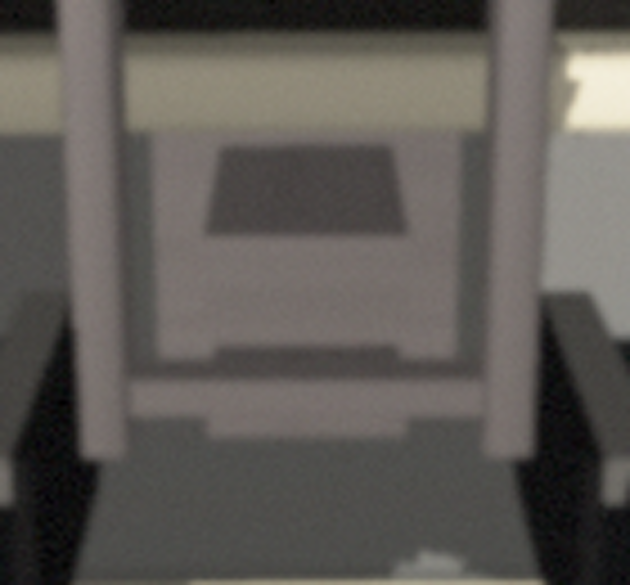

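Run:
```python
from m import *
for zt in (.140,.142,.144): meas('w8.png',346,438,380,415,zt,.1505)
```

```text
nose [ 30.2   0.8 140. ] guard [ 40.6   0.8 140. ] bar [ 28.9   0.8 150.5] [ 32.5   0.8 150.5]
nose [ 29.3   0.8 142. ] guard [ 39.5   0.8 142. ] bar [ 28.9   0.8 150.5] [ 32.5   0.8 150.5]
nose [ 28.4   0.8 144. ] guard [ 38.4   0.8 144. ] bar [ 28.9   0.8 150.5] [ 32.5   0.8 150.5]
```

Request:
{"op": "move_arm", "data": {
  "increments": [
    [-0.13, 0, 0, 0, 4.0],
    [-0.13, 0, 0.2, 0, 4.0],
    [-0.13, 0, 0.4, 0, 4.0],
    [-0.13, 0, 0.5, 0, 4.0],
    [-0.13, 0, 0.5, 0, 4.0]
  ]
}}

```text
t: 6.82
tool_pos: [0.6193, 0.0377, 0.1508]
tool_rot: [-0.443, 3.107, -0.0]
contact_force: [-6.4, -2.1, 9.9]
opening: 0.0435
```

Run:
```python
from h import *
st();snap('wrist','w9.png')
a=cv2.imread('pics/w9.png')[180:310,255:395];cv2.imwrite('pics/w9z.png',cv2.resize(a,None,fx=4.5,fy=4.5,interpolation=cv2.INTER_CUBIC))
```

```text
t6.83 case mm [ 37.88   1.07 150.83] Fcase [-6.72 -0.25  9.86] op 0.0435
```

View pics/w9z.png

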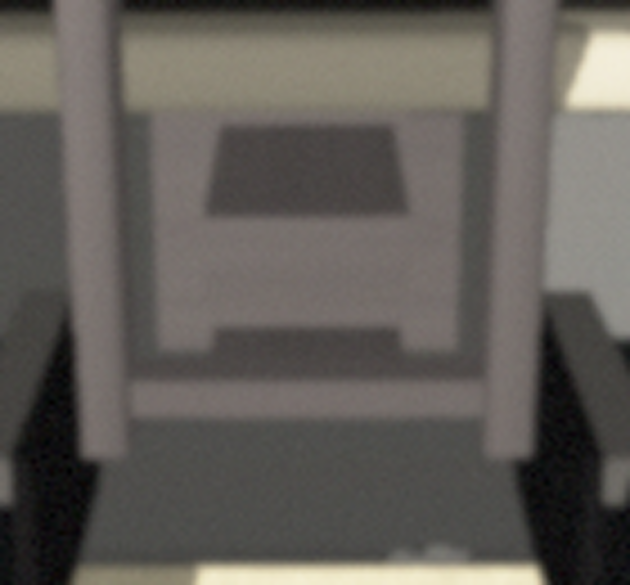

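Request:
{"op": "move_arm", "data": {
  "increments": [
    [0.0, 0, -0.25, 0, 4.0],
    [0.1, 0, -0.25, 0, 4.0],
    [0.1, 0, -0.25, 0, 4.0]
  ]
}}

```text
t: 7.25
tool_pos: [0.6186, 0.0376, 0.1513]
tool_rot: [-0.443, 3.105, 0.0]
contact_force: [3.9, 0.4, 4.6]
opening: 0.0433
```

Request:
{"op": "move_arm", "data": {
  "increments": [
    [0.1, 0, 0.0, 0, 4.0],
    [0.1, 0, 0, 0, 4.0]
  ]
}}

```text
t: 7.5
tool_pos: [0.6174, 0.0372, 0.1512]
tool_rot: [-0.443, 3.106, 0.0]
contact_force: [4.1, 1.3, 6.0]
opening: 0.0432
```

Run:
```python
from h import *
st()
```

```text
t7.50 case mm [ 35.9    1.06 151.16] Fcase [4.31 0.07 6.05] op 0.0432
```

Request:
{"op": "move_arm", "data": {
  "increments": [
    [0.1, 0, 0.0, 0, 4.0],
    [0.1, 0, 0, 0, 4.0]
  ]
}}

```text
t: 7.75
tool_pos: [0.6145, 0.0365, 0.149]
tool_rot: [0.444, -3.109, 0.0]
contact_force: [2.4, -0.6, 0.2]
opening: 0.0431
```

Run:
```python
from h import *
st();snap('wrist','w10.png')
a=cv2.imread('pics/w10.png')[180:310,255:395];cv2.imwrite('pics/w10z.png',cv2.resize(a,None,fx=4.5,fy=4.5,interpolation=cv2.INTER_CUBIC))
snap('side','s10.png')
a=cv2.imread('pics/s10.png')[150:222,285:350];cv2.imwrite('pics/s10z.png',cv2.resize(a,None,fx=8,fy=8,interpolation=cv2.INTER_CUBIC))
```

```text
t7.75 case mm [ 32.98   1.16 148.98] Fcase [ 2.15 -1.28  0.24] op 0.0431
```

View pics/w10z.png

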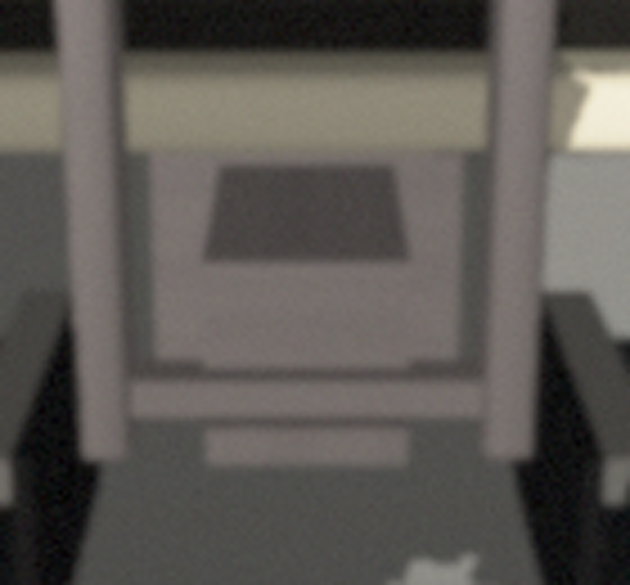

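View pics/s10z.png

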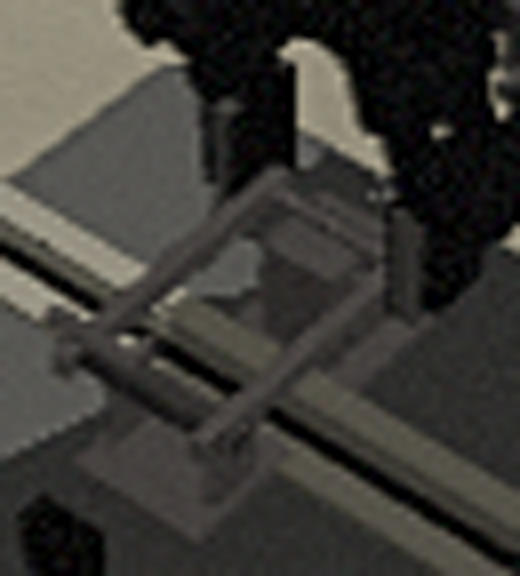

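Request:
{"op": "move_arm", "data": {
  "increments": [
    [-0.1, 0, 0.2, 0, 4.0],
    [-0.1, 0, 0.4, 0, 4.0],
    [-0.1, 0, 0.4, 0, 4.0]
  ]
}}

```text
t: 8.22
tool_pos: [0.6148, 0.0366, 0.1448]
tool_rot: [0.443, -3.107, 0.0]
contact_force: [-3.7, -3.0, 0.4]
opening: 0.0433
```

Run:
```python
from h import *
st()
```

```text
t8.22 case mm [ 33.23   1.22 144.76] Fcase [-4.4  -1.88  0.37] op 0.0433
```

Request:
{"op": "move_arm", "data": {
  "increments": [
    [0.05, 0, 0.2, 0, 4.0],
    [0.05, 0, 0.4, 0, 4.0],
    [0.05, 0, 0.4, 0, 4.0]
  ]
}}

```text
t: 8.6
tool_pos: [0.6154, 0.0368, 0.1416]
tool_rot: [0.444, -3.11, -0.0]
contact_force: [-3.6, -2.8, 2.7]
opening: 0.0433
```

Run:
```python
from h import *
st()
snap('wrist','w11.png')
a=cv2.imread('pics/w11.png')[180:310,255:395];cv2.imwrite('pics/w11z.png',cv2.resize(a,None,fx=4.5,fy=4.5,interpolation=cv2.INTER_CUBIC))
```

```text
t8.60 case mm [ 33.87   1.25 141.57] Fcase [-4.23 -1.64  2.7 ] op 0.0433
```

View pics/w11z.png

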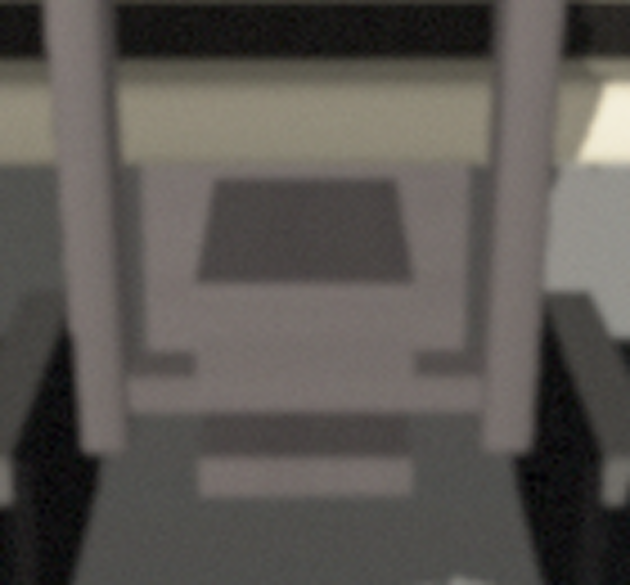

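Request:
{"op": "move_arm", "data": {
  "increments": [
    [0.03, 0, 0.15, 0, 4.0],
    [0.03, 0, 0.25, 0, 4.0],
    [0.03, 0, 0.25, 0, 4.0]
  ]
}}

```text
t: 9.02
tool_pos: [0.6153, 0.0368, 0.1393]
tool_rot: [-0.444, 3.11, 0.0]
contact_force: [-1.6, -1.9, 1.8]
opening: 0.0429
```

Run:
```python
from h import *
st()
```

```text
t9.03 case mm [ 33.85   1.23 139.31] Fcase [-2.07 -1.33  1.79] op 0.0429
```

Request:
{"op": "move_arm", "data": {
  "increments": [
    [0.0, 0, 0.1, 0, 4.0],
    [0.1, 0, 0.1, 0, 4.0],
    [0.2, 0, 0.1, 0, 4.0],
    [0.3, 0, 0.1, 0, 4.0],
    [0.3, 0, 0.1, 0, 4.0]
  ]
}}

```text
t: 9.65
tool_pos: [0.6128, 0.036, 0.1383]
tool_rot: [-0.444, 3.109, 0.0]
contact_force: [5.0, -0.1, 0.7]
opening: 0.0437
```

Run:
```python
from h import *
st()
snap('wrist','w12.png')
a=cv2.imread('pics/w12.png')[180:310,255:395];cv2.imwrite('pics/w12z.png',cv2.resize(a,None,fx=4.5,fy=4.5,interpolation=cv2.INTER_CUBIC))
```

```text
t9.65 case mm [ 31.16   1.18 138.34] Fcase [ 4.8  -1.51  0.67] op 0.0437
```

View pics/w12z.png

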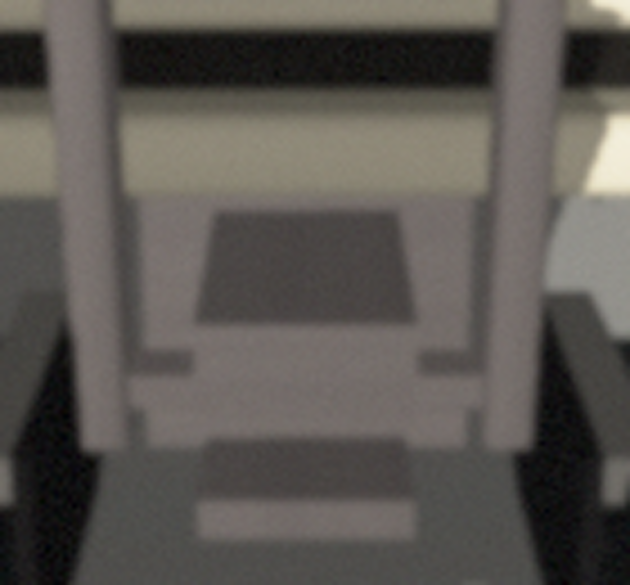

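Run:
```python
from h import *
snap('side','s12.png')
a=cv2.imread('pics/s12.png')[150:222,285:350];cv2.imwrite('pics/s12z.png',cv2.resize(a,None,fx=8,fy=8,interpolation=cv2.INTER_CUBIC))
for a in(.9,.6,.3):
    x,z=latch(a,0)[1]; s=-np.arcsin(np.clip((134-z)/66,-1,1)); print(a,latch(a,s)[1:],s)
overlay('s12.png',CASE,.65,0.0,-4,2,(285,350,150,222),8,'o12s.png')
```

```text
0.9 ((np.float64(-35.838645007185384), np.float64(143.48659672684227)), (np.float64(29.476012479034857), 0, np.float64(134.0))) 0.14423590798542743
0.6 ((np.float64(-38.61508397397197), np.float64(138.8839657565868)), (np.float64(27.20396249806746), 0, np.float64(134.0))) 0.07406718403730007
0.3 ((np.float64(-39.907346973257624), np.float64(133.66641062747485)), (np.float64(26.091809976892414), 0, np.float64(134.0))) -0.005054405953006415
```

View pics/s12z.png

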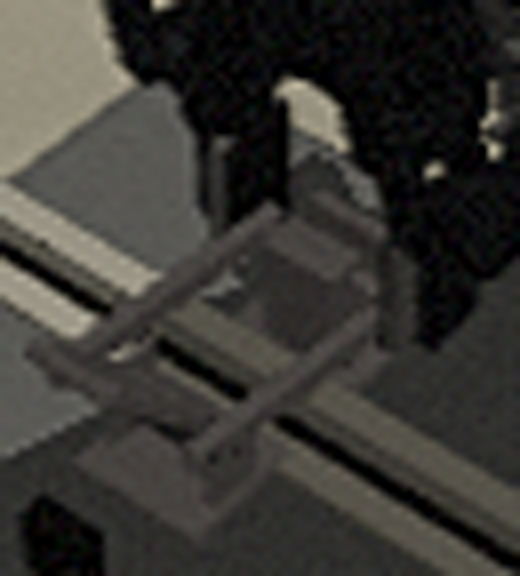

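View pics/o12s.png

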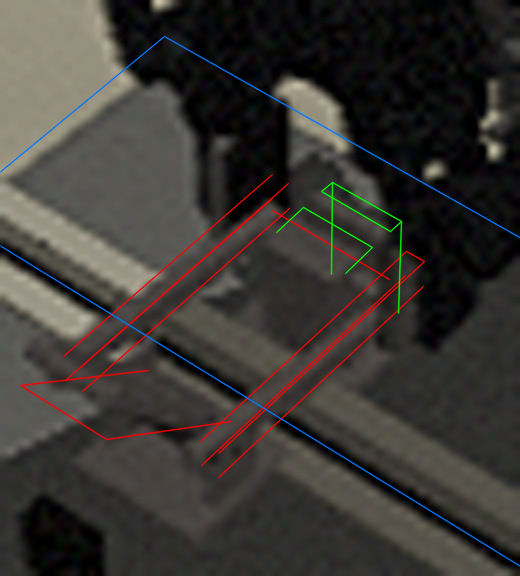

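Request:
{"op": "move_arm", "data": {
  "increments": [
    [0.1, 0, 0, 0, 4.0],
    [0.15, 0, 0, 0, 4.0]
  ]
}}

```text
t: 10.0
tool_pos: [0.6122, 0.0358, 0.1386]
tool_rot: [-0.443, 3.106, 0.001]
contact_force: [9.2, 1.9, -2.3]
opening: 0.0431
```

Run:
```python
from h import *
st()
```

```text
t10.00 case mm [ 30.54   1.16 138.58] Fcase [ 9.4  -0.73 -2.28] op 0.0431
```

Request:
{"op": "move_arm", "data": {
  "increments": [
    [-0.03, 0, 0, 0, 4.0],
    [-0.1, 0, 0, 0, 4.0],
    [-0.1, 0, 0, 0, 5.0],
    [-0.1, 0, 0, 0, 6.5],
    [-0.1, 0, 0, 0, 6.5]
  ]
}}

```text
t: 10.62
tool_pos: [0.6112, 0.0357, 0.1378]
tool_rot: [0.444, -3.109, -0.0]
contact_force: [-0.2, -0.4, 0.5]
opening: 0.065
```

Run:
```python
from h import *
st()
snap('wrist','w13.png')
snap('side','s13.png')
a=cv2.imread('pics/s13.png')[150:222,285:350];cv2.imwrite('pics/s13z.png',cv2.resize(a,None,fx=8,fy=8,interpolation=cv2.INTER_CUBIC))
```

```text
t10.62 case mm [ 29.61   1.37 137.8 ] Fcase [-0.26 -0.36  0.52] op 0.065
```

View pics/w13.png

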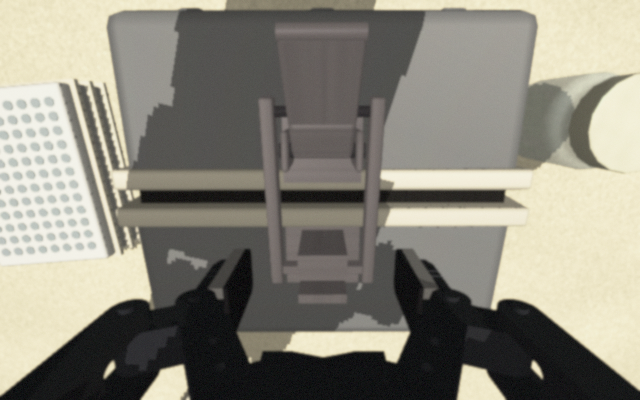

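View pics/s13z.png

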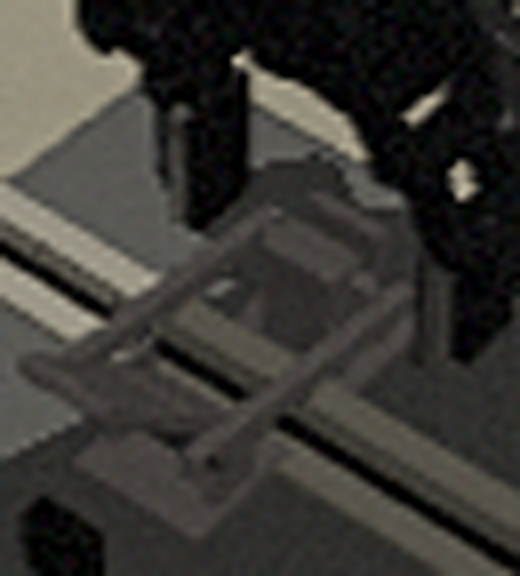

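Request:
{"op": "move_arm", "data": {
  "increments": [
    [0, 0, -2, 0, 7],
    [0, 0, -5, 0, 7],
    [0, 0, -8, 0, 7],
    [0, 0, -8, 0, 3],
    [0, 0, -8, 0, 0]
  ]
}}

```text
t: 11.35
tool_pos: [0.6116, 0.0357, 0.2183]
tool_rot: [0.444, -3.11, -0.0]
contact_force: [-0.5, -0.2, -0.6]
opening: 0.0341
```

Request:
{"op": "move_arm", "data": {
  "increments": [
    [3, -0.05, 0, 0, 0],
    [6, -0.05, 0, 0, 0],
    [8.8, -0.05, 0, 0, 0],
    [8.8, -0.05, 0, 0, 0]
  ]
}}

```text
t: 11.85
tool_pos: [0.5257, 0.0105, 0.2165]
tool_rot: [0.442, -3.108, -0.001]
contact_force: [-0.1, 0.1, 0.2]
opening: 0.0002
```

Run:
```python
from h import *
st()
snap('wrist','w14.png')
snap('side','s14.png')
a=cv2.imread('pics/s14.png')[90:290,235:395];cv2.imwrite('pics/s14z.png',cv2.resize(a,None,fx=3.,fy=3.,interpolation=cv2.INTER_CUBIC))
```

```text
t11.85 case mm [-59.55   1.1  216.52] Fcase [-0.09  0.13  0.22] op 0.0002
```

View pics/w14.png

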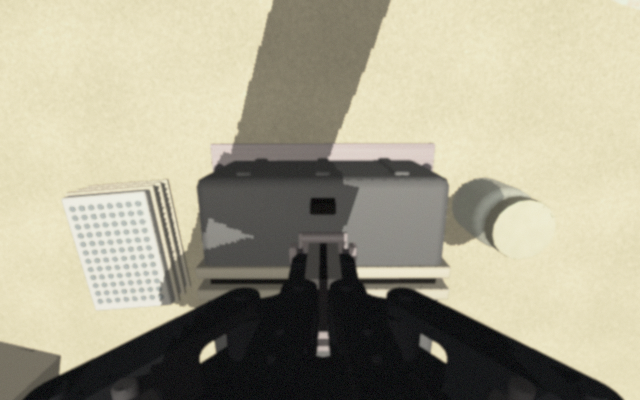

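View pics/s14z.png

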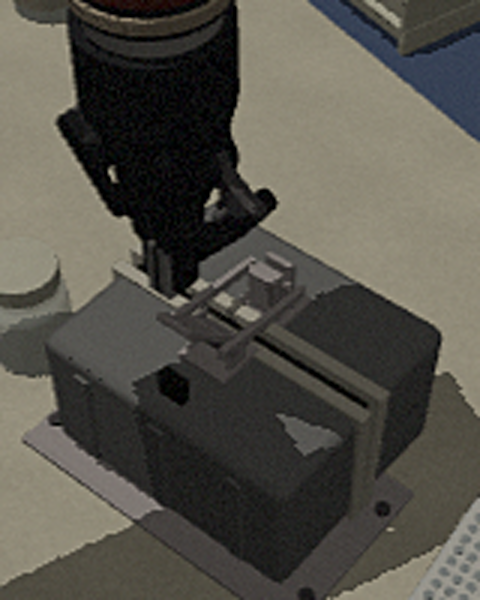

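Request:
{"op": "move_arm", "data": {
  "increments": [
    [0, 0, 1, 0, 0],
    [0, 0, 2, 0, 0],
    [0, 0, 2.8, 0, 0],
    [0, 0, 2.8, 0, 0]
  ]
}}

```text
t: 12.45
tool_pos: [0.5269, 0.0107, 0.1888]
tool_rot: [0.444, -3.108, -0.001]
contact_force: [0.1, -1.0, -0.1]
opening: -0.0001
```

Request:
{"op": "move_arm", "data": {
  "increments": [
    [0, 0, 0.2, 0, 0],
    [0, 0, 0.4, 0, 0],
    [0, 0, 0.6, 0, 0]
  ]
}}

```text
t: 12.82
tool_pos: [0.5273, 0.0104, 0.1852]
tool_rot: [0.444, -3.109, 0.001]
contact_force: [-6.1, -1.4, 6.9]
opening: 0.0
```

Run:
```python
from h import *
st()
snap('side','s15.png')
a=cv2.imread('pics/s15.png')[110:250,255:375];cv2.imwrite('pics/s15z.png',cv2.resize(a,None,fx=4.,fy=4.,interpolation=cv2.INTER_CUBIC))
```

```text
t12.82 case mm [-58.02   0.57 185.18] Fcase [-6.26  0.38  6.9 ] op 0.0
```

View pics/s15z.png

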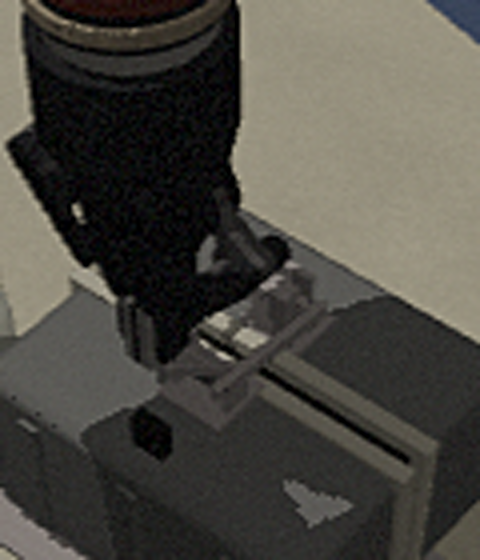

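Request:
{"op": "move_arm", "data": {
  "increments": [
    [0.1, 0, 0.2, 0, 0],
    [0.2, 0, 0.4, 0, 0],
    [0.3, 0, 0.6, 0, 0]
  ]
}}

```text
t: 13.25
tool_pos: [0.5244, 0.0094, 0.1796]
tool_rot: [0.444, -3.109, 0.002]
contact_force: [-5.3, -1.0, 5.8]
opening: -0.0005
```

Run:
```python
from h import *
st()
```

```text
t13.25 case mm [-61.08   0.42 179.57] Fcase [-5.36  0.5   5.8 ] op -0.0005
```

Lever follows at ~8 N. Continue.

Request:
{"op": "move_arm", "data": {
  "increments": [
    [0.08, 0, 0.2, 0, 0],
    [0.16, 0, 0.4, 0, 0],
    [0.24, 0, 0.6, 0, 0],
    [0.3, 0, 0.8, 0, 0]
  ]
}}

```text
t: 13.75
tool_pos: [0.5217, 0.0089, 0.1701]
tool_rot: [-0.444, 3.11, -0.0]
contact_force: [-0.6, -0.6, 2.0]
opening: 0.0003
```

Request:
{"op": "move_arm", "data": {
  "increments": [
    [0.03, 0, 0.2, 0, 0],
    [0.06, 0, 0.4, 0, 0],
    [0.08, 0, 0.6, 0, 0]
  ]
}}

```text
t: 14.12
tool_pos: [0.5209, 0.0088, 0.1639]
tool_rot: [0.444, -3.11, -0.0]
contact_force: [-1.2, 0.4, 1.4]
opening: -0.0001
```

Run:
```python
from h import *
st()
```

```text
t14.12 case mm [-64.61   0.87 163.93] Fcase [-1.    0.72  1.36] op -0.0001
```

Run:
```python
from h import *
snap('side','s16.png');snap('top','t16.png')
a=cv2.imread('pics/s16.png')[140:230,275:365];cv2.imwrite('pics/s16z.png',cv2.resize(a,None,fx=6.5,fy=6.5,interpolation=cv2.INTER_CUBIC))
a=cv2.imread('pics/t16.png')[180:270,290:380];cv2.imwrite('pics/t16z.png',cv2.resize(a,None,fx=6.5,fy=6.5,interpolation=cv2.INTER_CUBIC))
```

```text
(no output)
```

View pics/s16z.png

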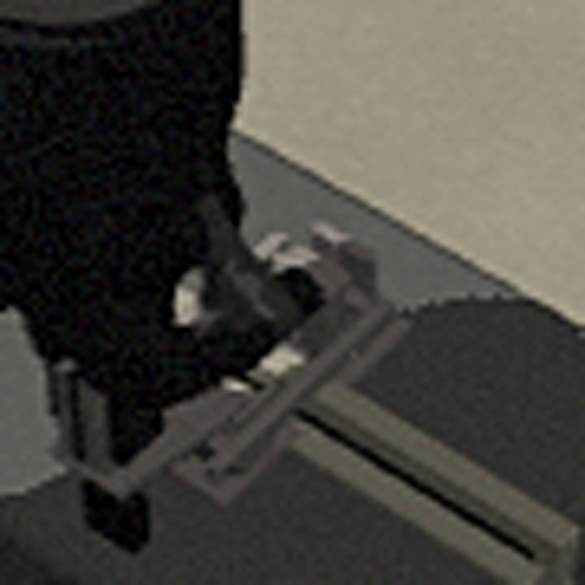

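View pics/t16z.png

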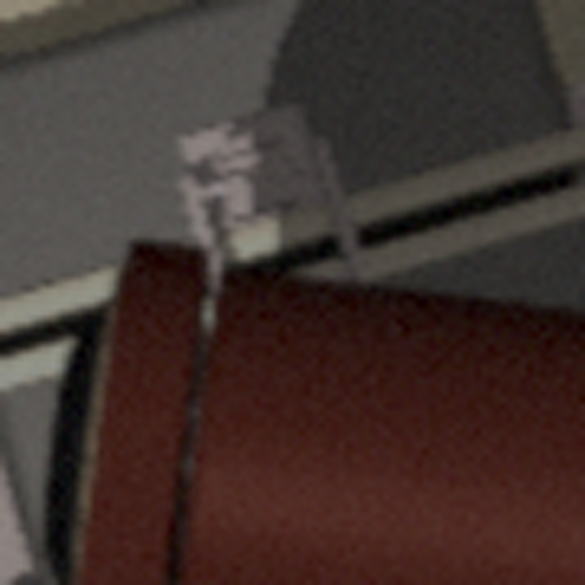

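Request:
{"op": "move_arm", "data": {
  "increments": [
    [0.02, 0, 0.2, 0, 0],
    [0.04, 0, 0.4, 0, 0],
    [0.05, 0, 0.6, 0, 0],
    [0.05, 0, 0.8, 0, 0]
  ]
}}

```text
t: 14.72
tool_pos: [0.5205, 0.0086, 0.1561]
tool_rot: [-0.444, 3.11, 0.0]
contact_force: [-0.6, -0.1, 0.7]
opening: 0.0001
```

Request:
{"op": "move_arm", "data": {
  "increments": [
    [0, 0, 0.15, 0, 0],
    [0, 0, 0.3, 0, 0],
    [0, 0, 0.3, 0, 0]
  ]
}}

```text
t: 15.1
tool_pos: [0.5204, 0.0086, 0.1531]
tool_rot: [0.444, -3.11, -0.0]
contact_force: [-0.6, -0.3, -0.3]
opening: -0.0002
```

Run:
```python
from h import *
st()
```

```text
t15.10 case mm [-65.18   0.79 153.07] Fcase [-0.65 -0.11 -0.32] op -0.0002
```

Request:
{"op": "move_arm", "data": {
  "increments": [
    [0, 0, 0.15, 0, 0],
    [0, 0, 0.3, 0, 0],
    [0, 0, 0.3, 0, 0]
  ]
}}

```text
t: 15.48
tool_pos: [0.5207, 0.0085, 0.1515]
tool_rot: [-0.444, 3.11, -0.0]
contact_force: [-2.4, -0.1, 5.5]
opening: 0.0002
```

Request:
{"op": "move_arm", "data": {
  "increments": [
    [0, 0, 0.1, 0, 0],
    [0, 0, 0.2, 0, 0],
    [0, 0, 0.2, 0, 0]
  ]
}}

```text
t: 15.85
tool_pos: [0.5207, 0.0085, 0.1514]
tool_rot: [0.444, -3.11, 0.0]
contact_force: [-8.1, 0.5, 14.8]
opening: -0.0001
```

Run:
```python
from h import *
st()
```

```text
t15.85 case mm [-64.89   0.6  151.36] Fcase [-7.64  2.74 14.75] op -0.0001
```

Request:
{"op": "move_arm", "data": {
  "increments": [
    [0, 0, -2, 0, 0],
    [0, 0, -6, 0, 0],
    [0, 0, -12, 0, 0],
    [6, 0, -14, 0, 0],
    [10, 0, -14, 0, 0]
  ]
}}

```text
t: 16.48
tool_pos: [0.4244, -0.0199, 0.2919]
tool_rot: [-0.444, 3.105, -0.004]
contact_force: [-0.4, -0.9, -0.0]
opening: 0.0
```

Run:
```python
from h import *
st()
snap('side','s17.png');snap('wrist','w17.png')
a=cv2.imread('pics/s17.png')[150:222,275:355];cv2.imwrite('pics/s17z.png',cv2.resize(a,None,fx=8,fy=8,interpolation=cv2.INTER_CUBIC))
```

```text
t16.48 case mm [-165.35    0.34  291.88] Fcase [-0.6  -0.75 -0.05] op 0.0
```

View pics/s17z.png

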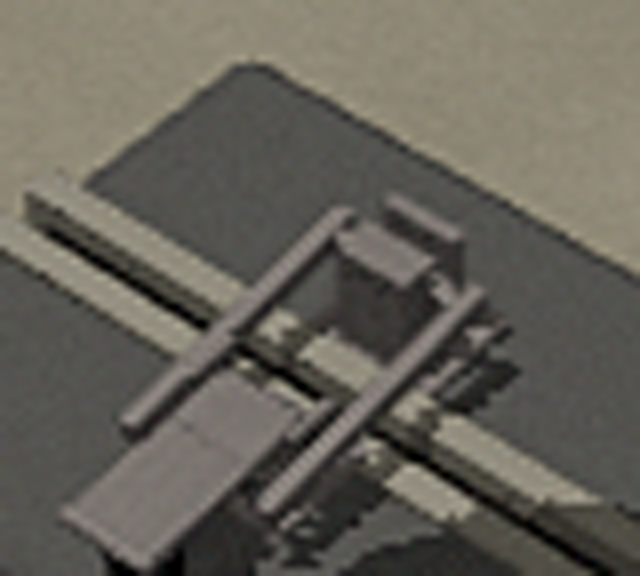

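View pics/w17.png

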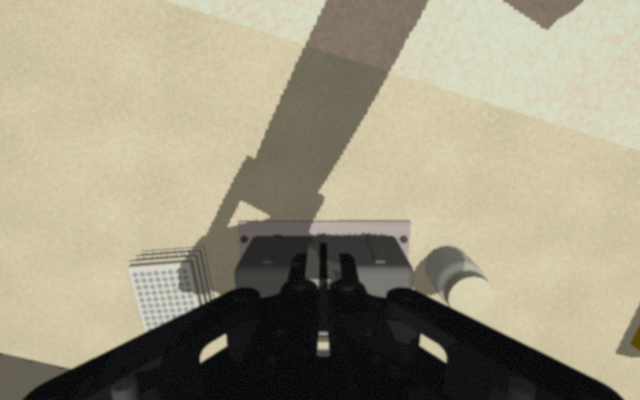

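Run:
```python
from h import *
overlay('s17.png',CASE,0.0,0.0,-5,3,(275,355,150,222),8,'o17s.png')
snap('top','t17.png')
a=np.load('pics/top0.png.npz')['image'].astype(int);b=np.load('pics/t17.png.npz')['image'].astype(int)
c=np.hstack([b[155:290,230:460]]).astype(np.uint8)[:,:,::-1];cv2.imwrite('pics/t17z.png',cv2.resize(c,None,fx=3.4,fy=3.4,interpolation=cv2.INTER_CUBIC))
```

```text
(no output)
```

View pics/o17s.png

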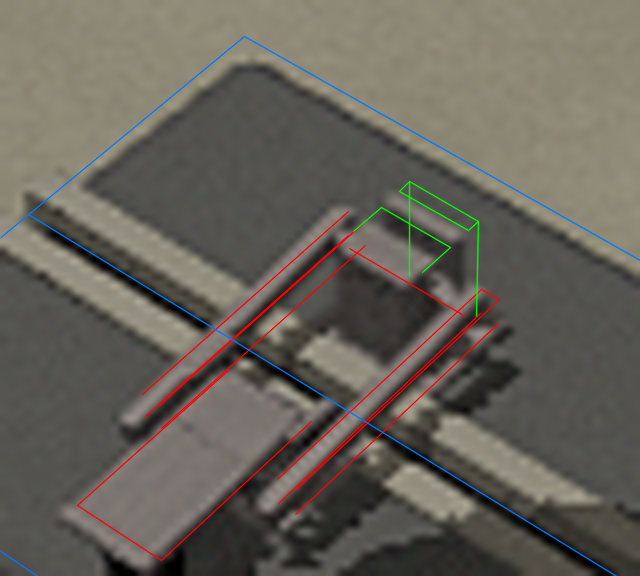

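View pics/t17z.png

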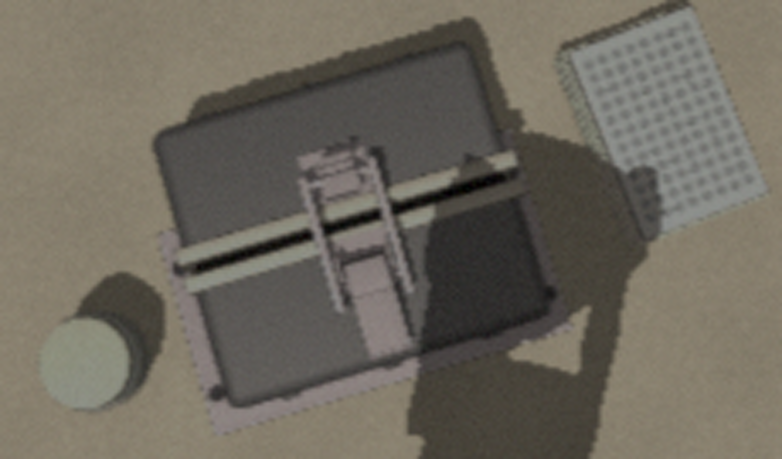

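Run:
```python
from h import *
st();print(order.finish_job())
```

```text
t16.62 case mm [-165.75    0.69  289.37] Fcase [0.97 0.19 0.13] op 0.0002
the job is handed in; nothing more can be done
None
```

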